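# Seat a bayonet electrode holder in the bench chuck

## Robot

A 7-joint arm with a two-finger parallel gripper is mounted at the origin on a cart in front of the work surface, level with it; the furniture and walls round the work are solid. World frame = base frame: x ahead of the robot, y to its left, z up, the work surface at z = 0. Lengths are in m, angles in rad, forces in N, time in s.
With the tool pointing down it reaches from about 0.425 to 0.925 m from the base axis. Payload 6.8 kg.
Tool frame: the origin (TCP) lies at the very end of the fingers, on their centre line; the grasp point (between the pads) lies bot.hold_point_z behind it (bot.hold_point_z is the distance from the TCP to the grasp point, in m); x points along the fingers, z is the direction in which the jaws open and shut, and the axes are right-handed (so a half turn about x gives the same grasp; the last joint's range is limited). The gripper opens to 85 mm and grips with 20 to 120 N. Pads are 22 mm wide; open, the fingers measure 114 mm over their backs; the gripper's body (76 mm by 85 mm) begins 54 mm behind the grasp point. The pads swing forward as they close: fully open they stand 13 mm farther back than shut.
Start: joints at [1.073, 0.477, 0.022, 1.555, -0.011, 1.109, -0.083], TCP at [0.257, -0.624, 0.231] pointing down, gripper open.
Joint ranges: [-2.96, 2.96], [-0.34, 2.1], [-1.41, 1.46], [0.24, 2.44], [-1.37, 4.51], [0.17, 1.92], [-2.96, 2.96]. Speed limits (rad/s): [2.39, 2.39, 3.14, 3.14, 3.14, 3.14, 3.14].

## Interface

Orientations are given as a unit quaternion [w, x, y, z].
In Python, from station import bot gives the robot as it stands.
- The arm moves only by the tool drive_tool, never from a script. Its arguments are lists of equal length, an entry for each row: "slide": the shift along the world's x, y, z in mm, a list of three; "turn": the turn, a rotation vector about the world's x, y, z in rad, a list of three; "gripper": the opening, from 0 (shut) to 1 (fully open). A call has 1 to 10 rows; each row is the pose to reach, as a shift and turn from the pose measured when the call began; what a row does not reach only later rows make up. A row lasts 1/10 s, in which the tool goes at most 50 mm and 8.59 degrees, less where a joint would pass 70% of its speed; a pose out of reach is approached as far as the arm can. A call with a gripper value outside its range is refused whole. The fingers move at their own pace and stop on an object; "squeeze" is the grip in N (left out, the last holds). Time passes only in rows, so rows that repeat a pose let the fingers close. It gives the time, the measured TCP pose, the force and the opening at its end, in the units of the state.
- bot.get_obs(): the state, without advancing time (a new reading comes with each control period).
- bot.read_camera(name): name is "scene" or "top"; returns a dict with "color" (400x640x3 uint8, red, green, blue), "fovy" (degrees; the focal length in pixels is half the picture's height over the tangent of half this angle, whatever the lens; pixels are square), "cx", "cy" (the principal point, pixels), "R" (3x3) and "t" (3): a world point X has camera coordinates R X + t. Camera axes: x right, y down, z forward; pixel columns grow to the right and rows downward; lengths in m; the calibration is good to about 2 mm. A picture is of the moment at which its call begins. There is no depth.
- bot.hand_in(): hands the job in, once; it reports no verdict.
The state is a dict: "t": time; "q": joint angles; "joint_vel": joint speeds; "joint_torque": joint torques, N m; "eef_pos": TCP position; "tool_rot": TCP orientation; "contact_force": force on the tool from outside, world axes, zero at the start; "torque": the same for the moment, N m; "gripper_width": opening from 0.0 (shut) to 1.0 (fully open).
Only numpy, scipy, OpenCV 4.12 (cv2) and the standard library are available. Lean on these libraries where they do the work, as an engineer would, in place of code of your own. Each camera call takes 0.05 s, during which the arm holds its last target.

## Task

The electrode holder has toppled over: stand it upright on the bench, copper electrode on top, so that it can be taken squarely by its body from above. Then set its two pins into the entry slots of the bench chuck, push it down against the ejector spring until its shoulder is flush on the chuck face, twist it a quarter turn clockwise (seen from above) as far as the stop, and finish there while still gripping it and holding it down flush, ready for the clamp screw to be tightened. Do not touch the finished copper electrode, and leave the other loose things on the bench where they are.

Things in the scene. Friction and masses are not known exactly. Their poses are not given: they have to be found in the camera images.
- holder: Aluminium electrode holder, 0.3 kg. Origin: centre of the spigot's foot; z along its axis, foot to electrode: upright when z points up. Round spigot 31 mm in diameter, z 0 to 28, foot chamfered; square body 46 x 46 mm, z 28 to 70, flats facing +-x and +-y; its underside, z = 28, is the shoulder. Starts lying on its +y flat, axis level 23 mm above the bench, -y up.
- holder_pins (a point): Point on the holder's axis, 9 mm above the foot, between its two round bayonet pins (steel, 6 mm thick), which stick out along the holder's +x and -x to 22.5 mm from the axis; axes as the holder's. Thin black lines on the +x and -x flats, and on top of the body at those two edges, mark the pin sides.
- pin_tip (a point): Outer end of the holder's +x pin, on the pin's axis, 22.5 mm from the holder's axis and 9 mm above the foot; axes as the holder's. The -x pin is its mirror image.
- holder_grip (a point): Point on the holder's axis inside the square body, 56 mm above the foot, 14 mm below the body's top: a good height to grip two opposite flats, 46 mm apart; axes as the holder's.
- electrode: Copper electrode fixed on the holder's top: 22 x 22 mm foot with a raised cross, 12 mm tall. Origin: centre of its underside, 70 mm from the holder's foot; axes as the holder's. Its finished faces must not be touched.
- chuck_face (a point): Centre of the mouth of the round steel bayonet chuck, in its flat top face, 60 mm above the bench; z up. Bore 33.4 mm wide with 2 mm lead-in. Two entry slots for the pins, 10 mm wide, reaching 24.5 mm from the axis, open at the face towards +x and -x of this frame, black lines beside them. Either way round fits. Flush: the holder's foot is 28 mm below this point.
- chuck_lip (a point): On the bore's axis at the lip's underside, 12 mm below the face; axes as chuck_face. The holder turns only with its shoulder less than 4 mm above the face; then its pins run under the lip, clockwise from above only, to a solid stop at 92 degrees, near +-y (red dots), where the lip has a 2 mm deep notch for them underneath.
- chuck: The chuck with its base, bolted to the bench; place and yaw change. 76 mm in diameter, 60 mm tall, on a 112 x 112 x 14 mm plate with a screw in each corner; clamp screw on a small block on its -x side, 54 mm out, 40 mm up. Origin: centre of the plate's underside.
- ejector (a joint): Brass spring plunger in the bore, m: 0 up, its top 16 mm below the chuck face, so the holder's foot meets it with the shoulder 12 mm above the face; 0.012 with the holder flush. It pushes up about 6 N at 0, 14 N at 0.012. If let go, it lifts the locked holder 4 to 6 mm.
- spare_holder_1: Bystander: aluminium block with a round top, 46 x 46 x 48 mm, standing; origin at the centre of its underside.
- spare_holder_2: Bystander: aluminium block with a round top, 46 x 46 x 60 mm, standing; origin at the centre of its underside.
- oil_bottle: Bystander: cream oil bottle with a red spout, 45 mm in diameter, 127 mm tall, standing; origin at the centre of its underside.
- caliper: Bystander: steel vernier caliper lying flat, 70 x 195 x 12 mm, long along its y; origin at the centre of its underside.
- brass_brush: Bystander: brass wire brush with a wooden back, 22 x 186 x 22 mm, lying, long along its y; origin at the centre of its underside.
- green_syringe: Bystander: green and white paste syringe, 19 x 105 x 15 mm, lying, long along its y; origin at the centre of its underside.
There are look-alikes about, which are no part of the job. Leave any pink look-alike of the chuck alone.

How it is judged:
On the way, in this order (a step that is already met when the one before it is completed fails the run):
1. the holder stands upright on the bench on the foot of its spigot, electrode on top, away from the chuck (angle between holder's own z axis and vertical below 0.12 rad and height (world z) of holder below 0.004 m and horizontal distance between holder and chuck_face above 0.07 m), for 0.3 s.
2. the holder stands in the chuck's bore with its pins in the entry slots (horizontal distance between holder and chuck_face below 0.004 m and angle between the x axis of holder and the x axis of chuck_face, either way round below 0.25 rad and z of holder in the frame of chuck_face below -0.012 m).
3. the holder has been pushed down and its pins are turning clockwise under the lip (z of holder in the frame of chuck_face below -0.0235 m and horizontal distance between holder and chuck_face below 0.004 m and ((x of pin_tip in the frame of chuck_face above 0.006 m and y of pin_tip in the frame of chuck_face below -0.008 m) or (x of pin_tip in the frame of chuck_face below -0.006 m and y of pin_tip in the frame of chuck_face above 0.008 m))).
At the end, for the whole second after the job is handed in: Through the last second the gripper still holds the holder (over 3 N), at rest, shoulder within 2.5 mm of the chuck face against the ejector spring, pins turned to within 15 degrees of the locked direction, axis within 3 mm of the bore's and under 0.06 rad from vertical (z of holder in the frame of chuck_face below -0.0255 m and horizontal distance between holder and chuck_face below 0.003 m and angle between holder's own z axis and vertical below 0.06 rad and angle between the x axis of holder and the y axis of chuck_face, either way round below 0.26 rad and value of joint ejector above 0.0095 m and contact force between the fingers and holder above 3 N and linear speed of holder below 0.02 m/s); the arm keeps its last pose, push and grip.
It fails at once if the copper electrode is touched with more than 1 N (contact force between electrode and anything else above 1 N).
It fails at once if another loose thing on the bench is moved more than 3 cm (distance of any of spare_holder_1, spare_holder_2, oil_bottle, caliper, brass_brush, green_syringe from where it was at the start of the episode above 0.03 m).
It also fails if it takes over 64 s, if anything falls off the work surface, if the arm or the gripper's body presses on something with over 40 N, if the wrist force passes 120 N, or if a joint passes its speed limit or range.

## Working session

There is one attempt and no reset: what is moved stays moved. The work goes in short steps, Python scripts to look and compute and a tool call to move; the robot and the scene stay as the last step left them, time stands still between calls to the robot, and variables do not carry over. Pictures are saved under pics/ and viewed, and the job is handed in when it is done.

Besides the shell and the picture viewer there is one more tool, called after ">>>" as name(argument=value, ...) on one line, values as JSON. drive_tool: Moves the arm, as the interface text tells. Its arguments: {"type":"object","properties":{"slide":{"type":"array"},"turn":{"type":"array"},"gripper":{"type":"array"},"squeeze":{"type":"number"}},"required":["slide","turn","gripper"]}

```bash
ls; mkdir -p pics; python3 - <<'E'
from station import bot
import cv2,numpy as np
o=bot.get_obs()
for k,v in o.items(): print(k,np.round(v,4))
print(bot.hold_point_z)
for n in("scene","top"):
    c=bot.read_camera(n); cv2.imwrite(f"pics/{n}0.png",c["color"][:,:,::-1])
    print(n,c["fovy"],c["cx"],c["cy"],np.round(c["R"],3).tolist(),np.round(c["t"],3))
E
```

```text
pics
t 0.0
q [ 1.0729  0.4778  0.0223  1.5565 -0.0115  1.1093 -0.0831]
joint_vel [-0.0005 -0.0001 -0.0004 -0.0009  0.0008 -0.0004 -0.0007]
joint_torque [ 4.00000e-04 -5.96444e+01  1.60820e+00 -2.81195e+01  1.25000e-02
  9.50000e-03 -0.00000e+00]
eef_pos [ 0.2563 -0.6238  0.2303]
tool_rot [ 0.5868  0.394   0.5879 -0.3934]
contact_force [-0.1429 -0.0334  0.3889]
torque [-0.0427  0.0525  0.0128]
gripper_width 0.9976
0.0187
scene 48.36545511281456 315.3963494295327 193.7277075767109 [[-0.876, -0.482, 0.0], [-0.256, 0.465, -0.848], [0.409, -0.743, -0.531]] [0.477 0.189 1.083]
top 50.270269865281584 324.9337075939377 200.7444086852402 [[0.018, -1.0, 0.016], [-0.988, -0.02, -0.153], [0.153, -0.014, -0.988]] [-0.015  0.541  1.339]
```

View pics/scene0.png

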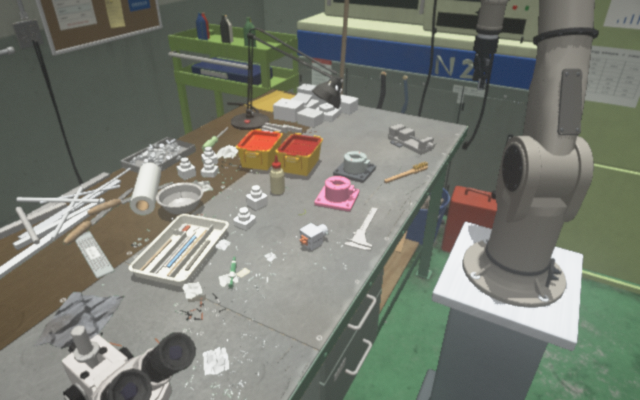

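View pics/top0.png

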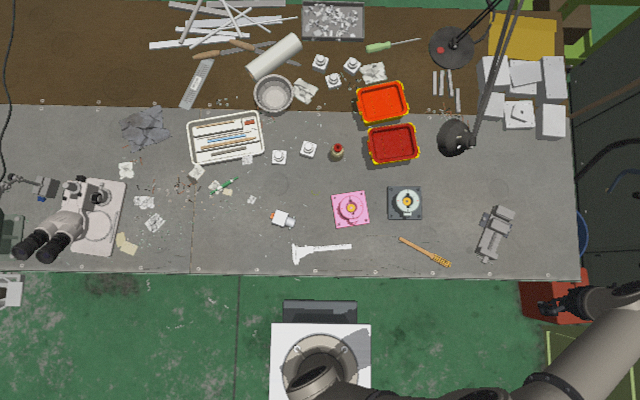

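```bash
python3 - <<'E'
import cv2,numpy as np
t=cv2.imread("pics/top0.png");s=cv2.imread("pics/scene0.png")
def cr(i,x,y,w,h,f): return cv2.resize(i[y:y+h,x:x+w],None,fx=f,fy=f,interpolation=cv2.INTER_CUBIC)
a=np.hstack([cr(t,258,195,50,50,8),cr(t,379,177,50,50,8)])
b=np.hstack([cr(s,288,210,50,50,8),cr(s,330,140,50,50,8)])
cv2.imwrite("pics/ca.png",a);cv2.imwrite("pics/cb.png",b)
E
```

```text
(no output)
```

View pics/ca.png

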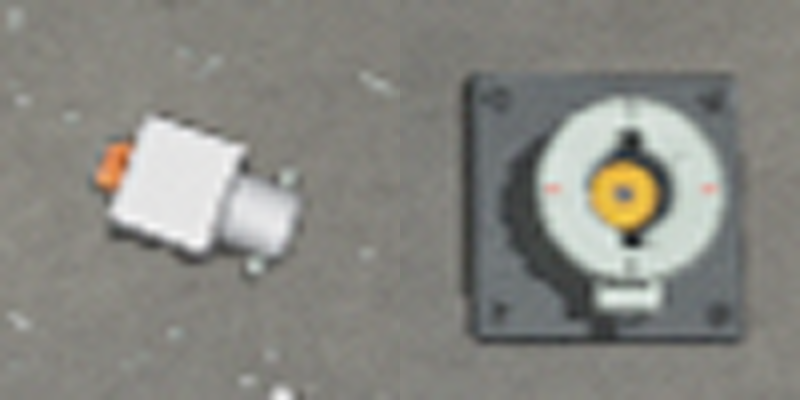

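View pics/cb.png

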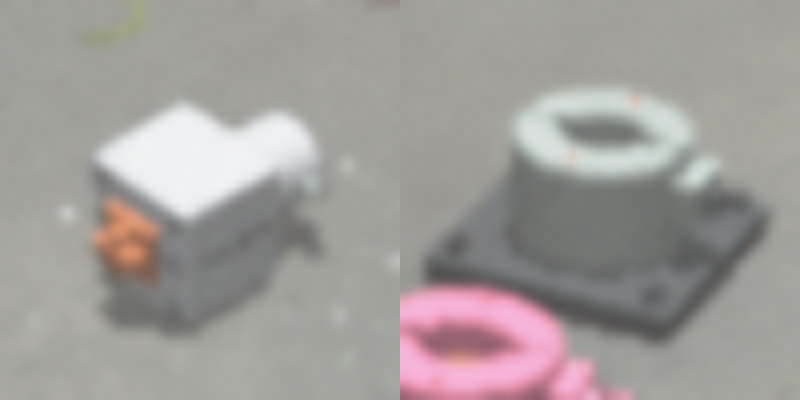

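```bash
cat > h.py <<'E'
import cv2,numpy as np
from station import bot
def shot(n,name=None):
    c=bot.read_camera(n)
    if name: cv2.imwrite(f"pics/{name}.png",c["color"][:,:,::-1])
    c["f"]=200/np.tan(np.radians(c["fovy"]/2)); c["R"]=np.array(c["R"]);c["t"]=np.array(c["t"])
    return c
def ray(c,uv,z):
    uv=np.atleast_2d(uv).astype(float)
    d=np.c_[(uv[:,0]-c["cx"])/c["f"],(uv[:,1]-c["cy"])/c["f"],np.ones(len(uv))]@c["R"]
    o=-c["R"].T@c["t"]
    return o+d*((z-o[2])/d[:,2])[:,None]
def proj(c,X):
    p=np.atleast_2d(X)@c["R"].T+c["t"]
    return np.c_[c["cx"]+c["f"]*p[:,0]/p[:,2],c["cy"]+c["f"]*p[:,1]/p[:,2]]
def crop(c,x,y,w,h,f,name):
    cv2.imwrite(f"pics/{name}.png",cv2.resize(c["color"][y:y+h,x:x+w,::-1],None,fx=f,fy=f,interpolation=cv2.INTER_CUBIC))
def blobs(m,off=(0,0),minA=5):
    cs,_=cv2.findContours(m.astype(np.uint8),cv2.RETR_EXTERNAL,cv2.CHAIN_APPROX_NONE)
    return [k+np.array(off) for k in cs if cv2.contourArea(k)>=minA]
def up(c,x,y,w,h,f=8):
    return cv2.resize(c["color"][y:y+h,x:x+w],None,fx=f,fy=f,interpolation=cv2.INTER_CUBIC).astype(int)
def unup(k,x,y,f=8):
    return (k.reshape(-1,2)+0.5)/f-0.5+np.array([x,y])
E
python3 - <<'E'
from h import *
np.set_printoptions(precision=4,suppress=True)
for n,(x,y) in (("top",(258,195)),("scene",(288,210))):
    c=shot(n)
    u=up(c,x,y,50,50); g=u.min(2)
    if n=="top": print(np.percentile(g,[50,90,97]))
    m=g>185
    for k in blobs(m,minA=1500):
        p=unup(k,x,y); r=cv2.minAreaRect(p.astype(np.float32)); w=ray(c,p,0.046)
        rw=cv2.minAreaRect((w[:,:2]*1000).astype(np.float32)); print(n,"white",r,"world",rw)
    hsv=cv2.cvtColor(u.clip(0,255).astype(np.uint8),cv2.COLOR_RGB2HSV)
    m=(hsv[...,1]>110)&(hsv[...,0]<15)&(hsv[...,2]>120)
    for k in blobs(m,minA=300):
        p=unup(k,x,y); print("copper",p.mean(0),ray(c,p.mean(0)[None],0.023))
c=shot("top");x,y=379,177
u=up(c,x,y,50,50).clip(0,255).astype(np.uint8); g=u.min(2)
for k in blobs(g>170,minA=3000):
    p=unup(k,x,y); w=ray(c,p,0.06)[:,:2]*1000
    print("face hull", cv2.minEnclosingCircle(w.astype(np.float32)), cv2.fitEllipse(w.astype(np.float32)))
hsv=cv2.cvtColor(u,cv2.COLOR_RGB2HSV)
m=(u[...,0].astype(int)-u[...,1]>30)&(hsv[...,0]<8)|((u[...,0].astype(int)-u[...,1]>30)&(hsv[...,0]>170))
for k in blobs(m,minA=20):
    p=unup(k,x,y); print("red",p.mean(0),ray(c,p.mean(0)[None],0.06))
s=shot("scene");x,y=330,135
u=up(s,x,y,50,50).clip(0,255).astype(np.uint8).astype(int)
m=(u[...,0]-u[...,1]>12)&(u[...,0]-u[...,2]>0)
for k in blobs(m,minA=20):
    p=unup(k,x,y); print("sred",p.mean(0),ray(s,p.mean(0)[None],0.06))
E
```

```text
[126. 164. 228.]
top white ((289.9765625, 221.41993713378906), (8.31908893585205, 6.61471700668335), 26.003345489501953) world ((471.06427001953125, 105.86835479736328), (26.770809173583984, 21.144088745117188), 65.15194702148438)
top white ((279.5257263183594, 217.24400329589844), (12.845267295837402, 14.088828086853027), 20.556045532226562) world ((483.80108642578125, 139.8719940185547), (41.32942199707031, 45.09782028198242), 70.97745513916016)
copper [271.7851 215.2752] [[0.4924 0.1672 0.023 ]]
scene white ((313.373291015625, 228.36326599121094), (13.68143367767334, 25.746423721313477), 66.42528533935547) world ((476.2815856933594, 131.12152099609375), (64.4888916015625, 53.567596435546875), 69.18943786621094)
copper [303.397  239.4485] [[0.4919 0.1601 0.023 ]]
face hull ((545.6614990234375, -269.13543701171875), 36.589088439941406) ((545.7882080078125, -269.15264892578125), (70.40715026855469, 72.04171752929688), 170.80755615234375)
red [417.125  200.0673] [[ 0.5465 -0.3002  0.06  ]]
red [397.625  200.0817] [[ 0.5451 -0.2375  0.06  ]]
sred [340.2167 180.5136] [[ 0.5147 -0.0999  0.06  ]]
sred [359.0069 151.9375] [[ 0.5432 -0.3012  0.06  ]]
```

```bash
cat >> h.py <<'E'
from scipy.spatial.transform import Rotation as Ro
def toR(q): return Ro.from_quat([q[1],q[2],q[3],q[0]])
def target(tx,tz):
    tx=tx/np.linalg.norm(tx); tz=tz/np.linalg.norm(tz); return Ro.from_matrix(np.c_[tx,np.cross(tz,tx),tz])
E
python3 - <<'E'
from h import *
np.set_printoptions(precision=4,suppress=True)
o=bot.get_obs();R=toR(o["tool_rot"]);print(R.as_matrix())
th=np.radians(71);h=np.array([np.cos(th),np.sin(th),0]);hx=np.array([np.sin(th),-np.cos(th),0])
a=np.radians(40);d=np.cos(a)*np.array([0,0,-1])-np.sin(a)*h
G=np.array([.484,.140,.028]);tcp=G+d*bot.hold_point_z
for s in(1,-1):
    T=target(d,s*hx); print(s,(T*R.inv()).as_rotvec(), ((target(np.array([0,0,-1.]),s*hx))*R.inv()).as_rotvec())
print("tcp",tcp,"d",d,"delta",(tcp-o["eef_pos"])*1000,"back",-d*120)
E
```

```text
[[-0.0003  0.925   0.38  ]
 [ 0.0006  0.38   -0.925 ]
 [-1.     -0.0001 -0.0007]]
1 [-0.5233  0.4928  0.814 ] [-0.0004 -0.0006  0.8494]
-1 [-0.598  -0.6327 -2.1792] [-0.0007  0.0005 -2.2922]
tcp [0.4801 0.1286 0.0137] d [-0.2093 -0.6078 -0.766 ] delta [ 223.6709  752.8144 -217.2645] back [25.1125 72.9321 91.9253]
```

>>> drive_tool(slide=[[30, 40, 10], [60, 80, 20], [90, 120, 20], [115, 160, 20], [140, 200, 20], [160, 245, 20], [175, 290, 20], [190, 335, 20], [200, 380, 20], [210, 425, 20]], turn=[[0, 0, 0.05], [0, 0, 0.1], [0, 0, 0.17], [0, 0, 0.25], [0, 0, 0.33], [0, 0, 0.42], [0, 0, 0.5], [0, 0, 0.6], [0, 0, 0.7], [0, 0, 0.8]], gripper=[1, 1, 1, 1, 1, 1, 1, 1, 1, 1])

```text
t: 1.3
eef_pos: [0.4667, -0.1974, 0.2512]
tool_rot: [0.695, 0.132, 0.695, -0.133]
contact_force: [1.3, 0.1, 0.4]
gripper_width: 0.998
```

>>> drive_tool(slide=[[5, 45, 0], [10, 90, 0], [15, 135, 0], [20, 180, 0], [25, 225, 0], [30, 270, 0], [33, 315, -20], [36, 355, -40], [39, 390, -60], [39, 399, -80]], turn=[[0, 0, 0.05], [0, 0, 0.05], [-0.08, 0.03, 0.05], [-0.16, 0.06, 0.05], [-0.25, 0.09, 0.05], [-0.33, 0.12, 0.05], [-0.42, 0.15, 0.05], [-0.5, 0.18, 0.05], [-0.58, 0.21, 0.05], [-0.66, 0.23, 0.05]], gripper=[1, 1, 1, 1, 1, 1, 1, 1, 1, 1])

```text
t: 2.3
eef_pos: [0.5052, 0.2068, 0.1698]
tool_rot: [0.621, -0.134, 0.691, -0.345]
contact_force: [-0.6, -0.4, 0.1]
gripper_width: 1.0
```

```bash
cat > st.py <<'E'
from h import *
np.set_printoptions(precision=4,suppress=True)
def err(tcp,T):
    o=bot.get_obs();R=toR(o["tool_rot"])
    print("t",o["t"],"q",np.round(o["q"],2),"F",np.round(o["contact_force"],1),"w",round(o["gripper_width"],3))
    print("tcp",np.round(o["eef_pos"],4),"d mm",(tcp-o["eef_pos"])*1000,"turn",(T*R.inv()).as_rotvec())
    return o,R
E
python3 - <<'E'
from st import *
th=np.radians(71);h=np.array([np.cos(th),np.sin(th),0]);hx=np.array([np.sin(th),-np.cos(th),0])
a=np.radians(40);d=np.cos(a)*np.array([0,0,-1])-np.sin(a)*h
err(np.array([.484,.140,.028])+d*bot.hold_point_z,target(d,hx))
c=shot("scene");crop(c,220,130,200,150,4,"p1")
E
```

```text
t 2.3 q [-0.39  0.7  -0.48  1.57  0.55  1.64 -1.36] F [-0.6 -0.4  0.1] w 1.0
tcp [0.5052 0.2068 0.1698] d mm [ -25.144   -78.1596 -156.0817] turn [ 0.0036  0.0083 -0.0153]
```

View pics/p1.png

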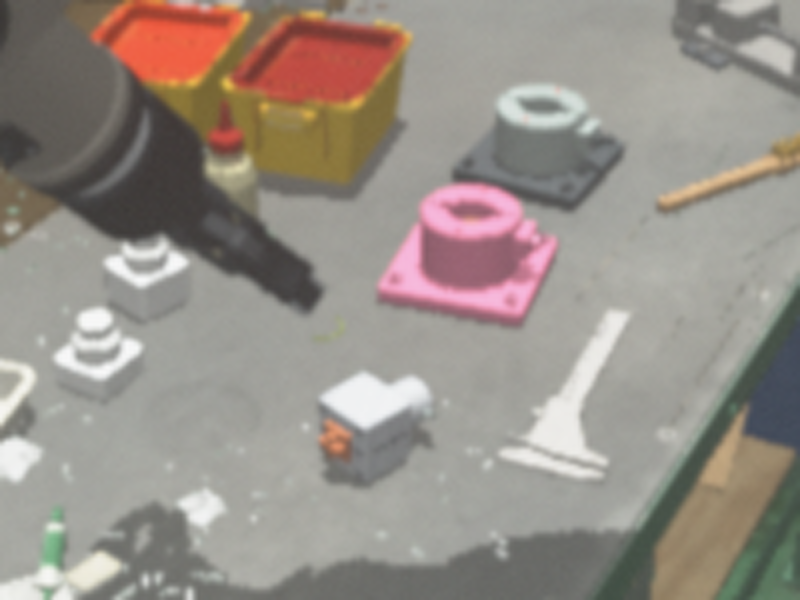

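>>> drive_tool(slide=[[-4, -15, -45], [-8, -30, -95], [-12, -42, -110], [-16, -54, -126], [-20, -66, -141], [-25, -78, -156], [-25, -78, -156], [-25, -78, -156]], turn=[[0, 0.008, -0.015], [0, 0.008, -0.015], [0, 0.008, -0.015], [0, 0.008, -0.015], [0, 0.008, -0.015], [0, 0.008, -0.015], [0, 0.008, -0.015], [0, 0.008, -0.015]], gripper=[1, 1, 1, 1, 1, 1, 1, 1])

```text
t: 3.15
eef_pos: [0.4781, 0.129, 0.0088]
tool_rot: [0.613, -0.134, 0.696, -0.35]
contact_force: [0.0, 0.5, -0.0]
gripper_width: 0.997
```

```bash
python3 - <<'E'
from st import *
th=np.radians(71);h=np.array([np.cos(th),np.sin(th),0]);hx=np.array([np.sin(th),-np.cos(th),0])
a=np.radians(40);d=np.cos(a)*np.array([0,0,-1])-np.sin(a)*h
err(np.array([.484,.140,.028])+d*bot.hold_point_z,target(d,hx))
c=shot("scene");crop(c,270,190,80,70,8,"p2")
c=shot("top");crop(c,250,185,80,70,8,"p3")
E
```

```text
t 3.15 q [-0.33  0.85 -0.43  1.77  0.65  1.35 -1.47] F [ 0.   0.5 -0. ] w 0.997
tcp [0.4781 0.129  0.0088] d mm [ 2.0033 -0.3661  4.8888] turn [ 0.0091 -0.0081 -0.0033]
```

View pics/p2.png

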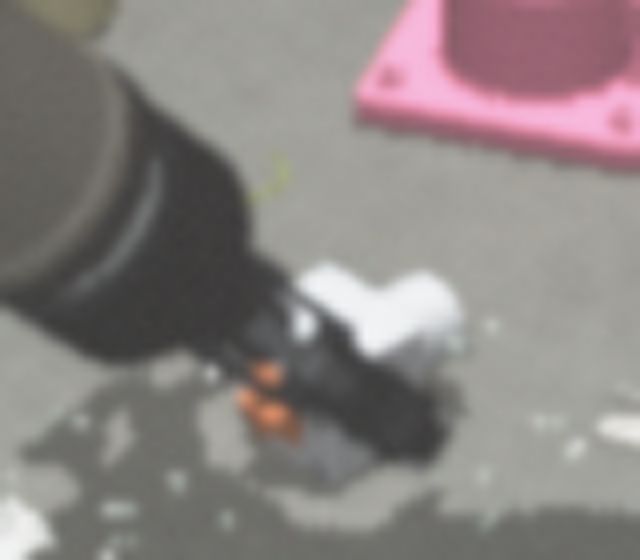

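View pics/p3.png

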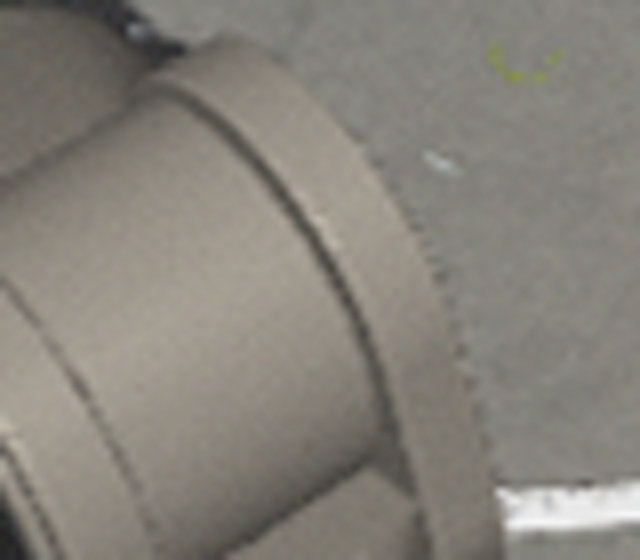

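>>> drive_tool(slide=[[2, 0, 5], [2, 0, 5], [2, 0, 5], [2, 0, 5], [2, 0, 5], [2, 0, 5], [2, 0, 5], [2, 0, 5]], turn=[[0.009, -0.008, 0], [0.009, -0.008, 0], [0.009, -0.008, 0], [0.009, -0.008, 0], [0.009, -0.008, 0], [0.009, -0.008, 0], [0.009, -0.008, 0], [0.009, -0.008, 0]], gripper=[1, 0, 0, 0, 0, 0, 0, 0], squeeze=70)

```text
t: 4.05
eef_pos: [0.4807, 0.1307, 0.0146]
tool_rot: [0.617, -0.13, 0.695, -0.346]
contact_force: [-0.0, 1.4, 5.5]
gripper_width: 0.535
```

>>> drive_tool(slide=[[0, 0, 40], [5, 0, 80], [10, -2, 105], [16, -4, 105], [22, -6, 105], [28, -8, 105], [34, -10, 105], [40, -12, 105], [46, -14, 105], [54, -17, 105]], turn=[[0, 0, 0], [0, 0, 0], [0.123, -0.042, 0], [0.246, -0.085, 0], [0.369, -0.127, 0], [0.492, -0.17, 0], [0.615, -0.212, 0], [0.738, -0.254, 0], [0.86, -0.296, 0], [0.984, -0.339, 0]], gripper=[0, 0, 0, 0, 0, 0, 0, 0, 0, 0])

```text
t: 5.05
eef_pos: [0.5345, 0.1132, 0.1199]
tool_rot: [0.709, 0.234, 0.665, 0.006]
contact_force: [-0.3, 0.9, -4.3]
gripper_width: 0.532
```

```bash
cat > e2.py <<'E'
from st import *
th=np.radians(71);h=np.array([np.cos(th),np.sin(th),0]);hx=np.array([np.sin(th),-np.cos(th),0])
a=np.radians(40);d=np.cos(a)*h+np.sin(a)*np.array([0,0,-1])
E
python3 - <<'E'
from e2 import *
err(np.array([.53,.10,.12])+d*bot.hold_point_z,target(d,hx))
c=shot("scene");crop(c,240,140,120,100,6,"p4")
E
```

```text
t 5.05 q [ 0.54  0.5  -0.84  2.05  0.13  0.56 -0.64] F [-0.3  0.9 -4.3] w 0.532
tcp [0.5345 0.1132 0.1199] d mm [  0.2004   0.3514 -11.8804] turn [ 0.4983 -0.1646  0.0003]
```

View pics/p4.png

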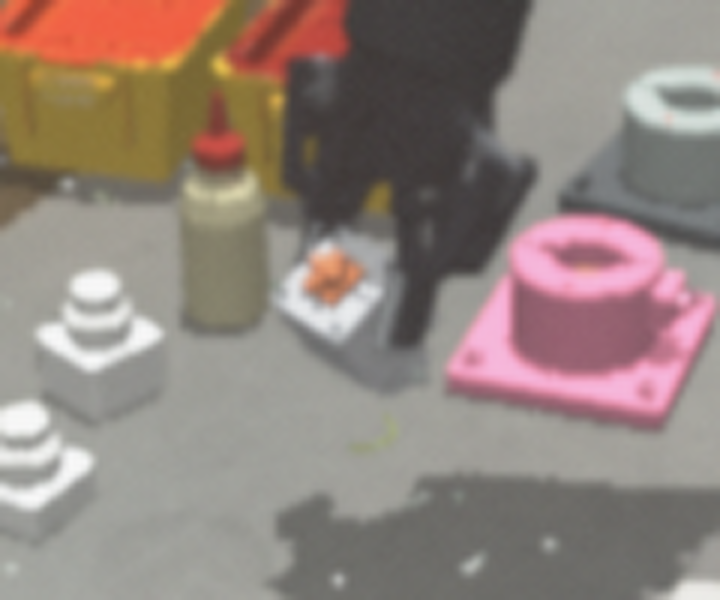

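>>> drive_tool(slide=[[0, 0, 0], [0, 0, 0], [0, 0, 0], [0, 0, 0], [0, 0, 0], [0, 0, 0]], turn=[[0.12, -0.04, 0], [0.24, -0.08, 0], [0.36, -0.12, 0], [0.5, -0.165, 0], [0.5, -0.165, 0], [0.5, -0.165, 0]], gripper=[0, 0, 0, 0, 0, 0])

```text
t: 5.7
eef_pos: [0.5346, 0.1037, 0.1161]
tool_rot: [0.677, 0.408, 0.584, 0.185]
contact_force: [0.9, 0.2, -1.2]
gripper_width: 0.531
```

```bash
python3 - <<'E'
from e2 import *
err(np.array([.53,.10,.12])+d*bot.hold_point_z,target(d,hx))
c=shot("scene");crop(c,240,140,120,100,6,"p5")
c=shot("top");crop(c,240,140,120,100,6,"p6")
E
```

```text
t 5.7 q [ 1.07  0.93 -1.21  2.13 -0.02  0.36 -0.18] F [ 0.9  0.2 -1.2] w 0.531
tcp [0.5346 0.1037 0.1161] d mm [ 0.0157  9.797  -8.0702] turn [-0.0084 -0.0127  0.0123]
```

View pics/p5.png

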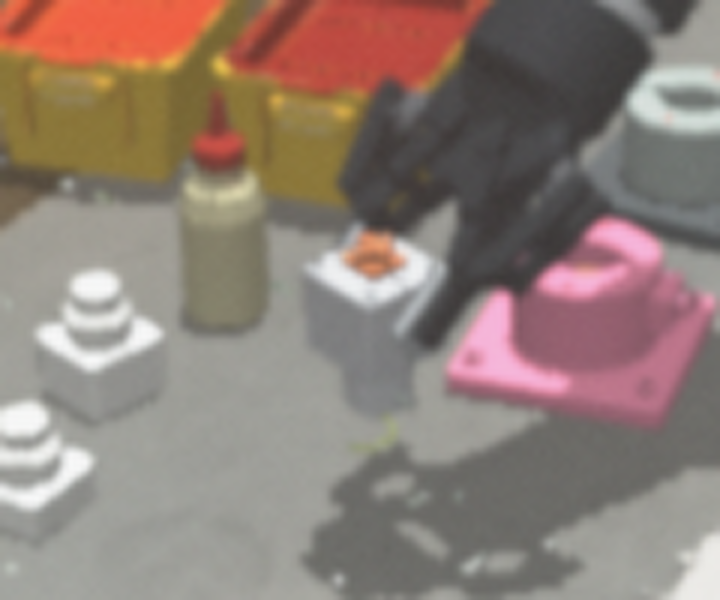

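View pics/p6.png

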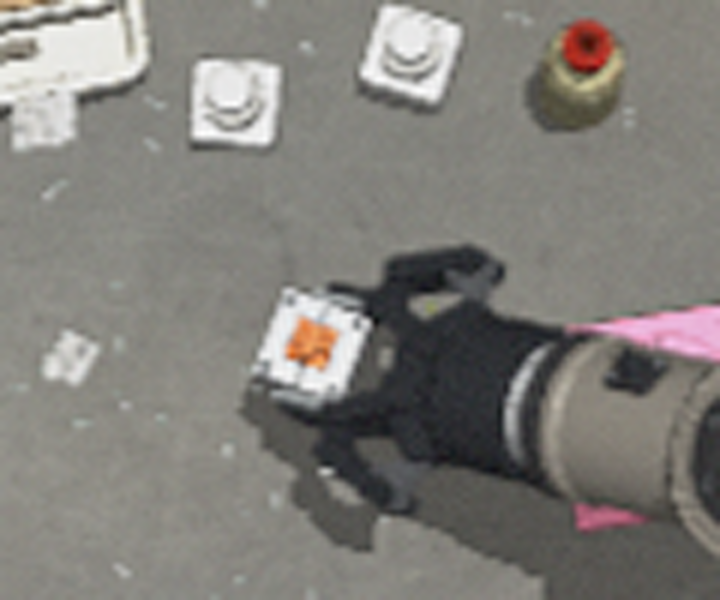

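>>> drive_tool(slide=[[0, 4, -12], [0, 8, -25], [0, 10, -38], [0, 10, -50], [0, 10, -60], [0, 10, -66], [0, 10, -66]], turn=[[-0.008, -0.013, 0.012], [-0.008, -0.013, 0.012], [-0.008, -0.013, 0.012], [-0.008, -0.013, 0.012], [-0.008, -0.013, 0.012], [-0.008, -0.013, 0.012], [-0.008, -0.013, 0.012]], gripper=[0, 0, 0, 0, 0, 0, 0])

```text
t: 6.5
eef_pos: [0.5355, 0.1149, 0.0517]
tool_rot: [0.684, 0.397, 0.582, 0.19]
contact_force: [-0.5, 0.1, -2.8]
gripper_width: 0.53
```

```bash
python3 - <<'E'
from e2 import *
err(np.array([.53,.10,.05])+d*bot.hold_point_z,target(d,hx))
c=shot("scene");crop(c,260,160,80,70,8,"p7")
E
```

```text
t 6.5 q [ 0.99  1.02 -1.11  2.14  0.04  0.25 -0.13] F [-0.5  0.1 -2.8] w 0.53
tcp [0.5355 0.1149 0.0517] d mm [ -0.8379  -1.332  -13.703 ] turn [ 0.006   0.0058 -0.0034]
```

View pics/p7.png

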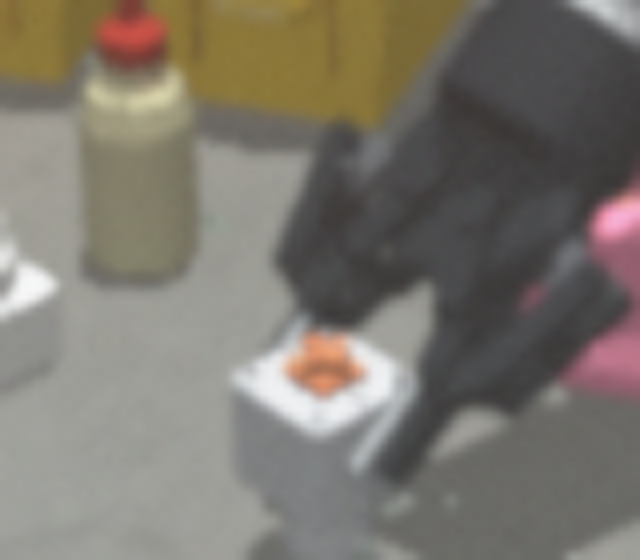

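>>> drive_tool(slide=[[0, 0, -5], [0, 0, -9], [0, 0, -11], [0, 0, -11]], turn=[[0.006, 0.006, -0.003], [0.006, 0.006, -0.003], [0.006, 0.006, -0.003], [0.006, 0.006, -0.003]], gripper=[0, 0, 0, 0])

```text
t: 6.95
eef_pos: [0.5357, 0.1149, 0.0411]
tool_rot: [0.681, 0.4, 0.583, 0.189]
contact_force: [0.4, 0.4, -2.7]
gripper_width: 0.532
```

```bash
python3 - <<'E'
from e2 import *
err(np.array([.53,.10,.05])+d*bot.hold_point_z,target(d,hx))
E
```

```text
t 6.95 q [ 0.98  1.04 -1.1   2.14  0.04  0.24 -0.12] F [ 0.4  0.4 -2.7] w 0.532
tcp [0.5357 0.1149 0.0411] d mm [-1.0367 -1.3213 -3.1235] turn [-0.0002  0.0003 -0.0002]
```

>>> drive_tool(slide=[[0, 0, -2], [0, 0, -3], [0, 0, -4], [0, 0, -4]], turn=[[0, 0, 0], [0, 0, 0], [0, 0, 0], [0, 0, 0]], gripper=[0, 0, 0, 0])

```text
t: 7.35
eef_pos: [0.5363, 0.1157, 0.0404]
tool_rot: [0.682, 0.4, 0.582, 0.191]
contact_force: [-11.1, -14.7, 28.8]
gripper_width: 0.532
```

>>> drive_tool(slide=[[0, 0, 0], [0, 0, 0], [0, 0, 0]], turn=[[0, 0, 0], [0, 0, 0], [0, 0, 0]], gripper=[0, 0, 0])

```text
t: 7.65
eef_pos: [0.5365, 0.1157, 0.0405]
tool_rot: [0.682, 0.4, 0.582, 0.191]
contact_force: [-2.2, -3.9, 2.8]
gripper_width: 0.534
```

```bash
python3 - <<'E'
from e2 import *
err(np.array([.53,.10,.05])+d*bot.hold_point_z,target(d,hx))
c=shot("scene");crop(c,260,160,80,70,8,"p8")
E
```

```text
t 7.65 q [ 0.98  1.05 -1.1   2.14  0.05  0.24 -0.12] F [-2.2 -3.9  2.8] w 0.534
tcp [0.5365 0.1157 0.0405] d mm [-1.8434 -2.1211 -2.5629] turn [-0.0018  0.0033 -0.0012]
```

View pics/p8.png

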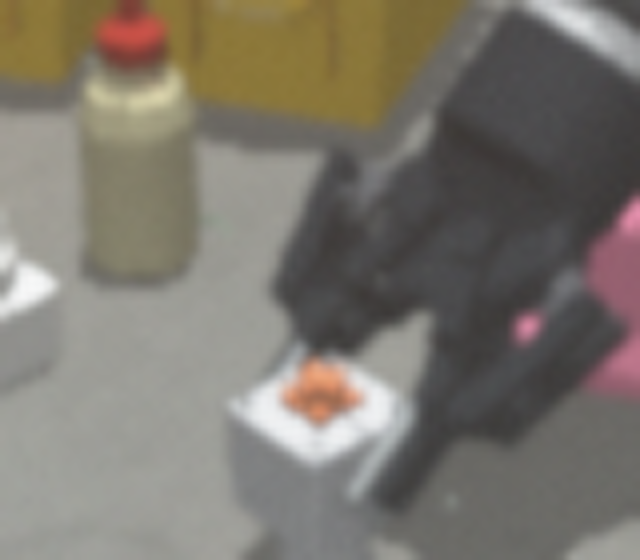

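>>> drive_tool(slide=[[0, 0, 0], [0, 0, 0], [0, 0, 0], [0, 0, 0], [-5, -14, 13], [-10, -29, 26], [-17, -50, 44], [-25, -72, 64], [-30, -87, 80], [-30, -87, 100]], turn=[[0, 0, 0], [0, 0, 0], [0, 0, 0], [0, 0, 0], [0, 0, 0], [0, 0, 0], [0, 0, 0], [0, 0, 0], [0, 0, 0], [0, 0, 0]], gripper=[0.7, 1, 1, 1, 1, 1, 1, 1, 1, 1])

```text
t: 8.7
eef_pos: [0.5064, 0.0261, 0.1404]
tool_rot: [0.682, 0.402, 0.581, 0.189]
contact_force: [0.4, -0.0, -0.8]
gripper_width: 1.0
```

```bash
python3 - <<'E'
from e2 import *
err(np.array([.53,.10,.15]),target(np.array([0,0,-1.]),hx))
c=shot("top");crop(c,240,140,120,100,6,"p10")
c=shot("scene");crop(c,250,150,80,70,8,"p9")
E
```

```text
t 8.7 q [ 1.28  0.92 -1.28  2.12 -0.01  0.53 -0.1 ] F [ 0.4 -0.  -0.8] w 1.0
tcp [0.5064 0.0261 0.1404] d mm [23.6122 73.8592  9.6291] turn [-0.8263  0.287   0.0018]
```

View pics/p9.png

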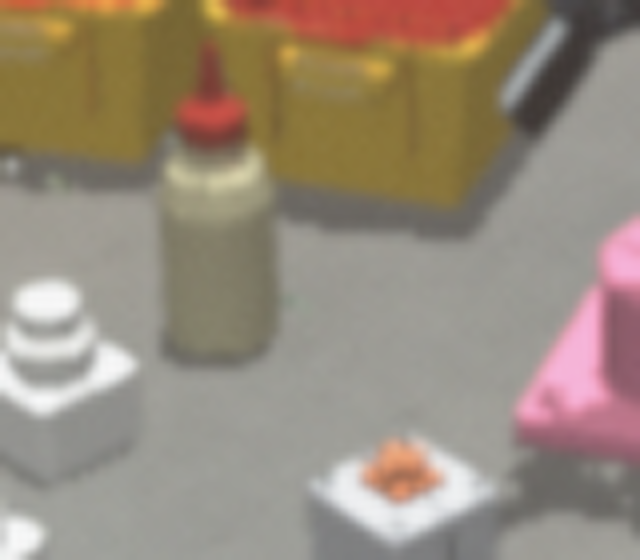

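View pics/p10.png

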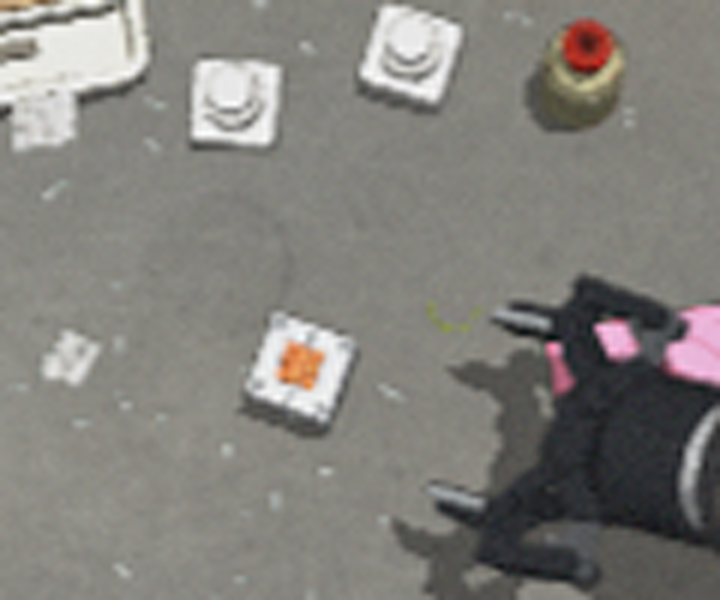

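```bash
python3 - <<'E'
from e2 import *
for n,(x,y) in (("top",(265,178)),("scene",(280,195))):
    c=shot(n); u=up(c,x,y,50,50).clip(0,255).astype(np.uint8); 
    hsv=cv2.cvtColor(u,cv2.COLOR_RGB2HSV)
    cop=(hsv[...,1]>110)&(hsv[...,0]<15)&(hsv[...,2]>120)
    for thr in(170,190,205):
      m=(u.min(2)>thr)|cop
      for k in blobs(m,minA=3000):
        p=unup(k,x,y); w=ray(c,p,0.070)[:,:2]*1000
        print(n,thr,cv2.minAreaRect(w.astype(np.float32)))
    for k in blobs(cop,minA=600):
        M=cv2.moments(k); p=unup(np.array([[M['m10']/M['m00'],M['m01']/M['m00']]]),x,y); print("cop",p,ray(c,p,0.078))
E
```

```text
top 170 ((535.0004272460938, 107.4986572265625), (46.32374572753906, 46.18684005737305), 71.22549438476562)
top 190 ((534.973876953125, 107.47093963623047), (44.907432556152344, 44.93666458129883), 71.52989196777344)
top 205 ((531.101318359375, 96.2943344116211), (20.611591339111328, 43.67027282714844), 70.02928924560547)
cop [[289.5309 200.5177]] [[0.5338 0.1071 0.078 ]]
scene 170 ((532.5706176757812, 107.51826477050781), (50.73284149169922, 50.82093048095703), 70.5788803100586)
scene 190 ((532.3328857421875, 107.78388977050781), (47.701438903808594, 47.57759094238281), 70.61522674560547)
scene 205 ((532.2346801757812, 107.99134826660156), (45.65909957885742, 45.07007598876953), 70.6454086303711)
cop [[299.5835 208.7146]] [[0.5305 0.1121 0.078 ]]
```

>>> drive_tool(slide=[[0, 0, 20], [0, 0, 40], [5, 10, 40], [10, 25, 40], [15, 45, 40], [22, 65, 40], [28, 81, 40], [28, 81, 40], [28, 81, 25], [28, 81, 10]], turn=[[-0.12, 0.042, 0], [-0.24, 0.084, 0], [-0.36, 0.126, 0], [-0.48, 0.168, 0], [-0.6, 0.21, 0], [-0.72, 0.25, 0], [-0.826, 0.287, 0], [-0.826, 0.287, 0], [-0.826, 0.287, 0], [-0.826, 0.287, 0]], gripper=[1, 1, 1, 1, 1, 1, 1, 1, 1, 1])

```text
t: 9.9
eef_pos: [0.5337, 0.1088, 0.1481]
tool_rot: [0.697, 0.116, 0.698, -0.116]
contact_force: [0.3, -1.2, 0.2]
gripper_width: 0.998
```

```bash
python3 - <<'E'
from e2 import *
err(np.array([.534,.1075,.037]),target(np.array([0,0,-1.]),hx))
E
```

```text
t 9.9 q [ 0.31  0.48 -0.8   1.9   0.42  0.93 -1.02] F [ 0.3 -1.2  0.2] w 0.998
tcp [0.5337 0.1088 0.1481] d mm [   0.3363   -1.3089 -111.1186] turn [-0.0005 -0.0025 -0.0025]
```

>>> drive_tool(slide=[[0, -1, -30], [0, -1, -60], [0, -1, -90], [0, -1, -105], [0, -1, -111], [0, -1, -111]], turn=[[0, 0, 0], [0, -0.003, -0.003], [0, -0.003, -0.003], [0, -0.003, -0.003], [0, -0.003, -0.003], [0, -0.003, -0.003]], gripper=[1, 1, 1, 1, 1, 1])

```text
t: 10.5
eef_pos: [0.5331, 0.1067, 0.0363]
tool_rot: [0.697, 0.117, 0.698, -0.117]
contact_force: [-0.4, -0.1, -0.5]
gripper_width: 1.0
```

```bash
python3 - <<'E'
from e2 import *
err(np.array([.534,.1075,.037]),target(np.array([0,0,-1.]),hx))
c=shot("scene");crop(c,260,160,80,70,8,"p11")
E
```

```text
t 10.5 q [ 0.22  0.63 -0.68  1.98  0.58  0.74 -1.15] F [-0.4 -0.1 -0.5] w 1.0
tcp [0.5331 0.1067 0.0363] d mm [0.879  0.7976 0.727 ] turn [-0.0004 -0.0013  0.002 ]
```

View pics/p11.png

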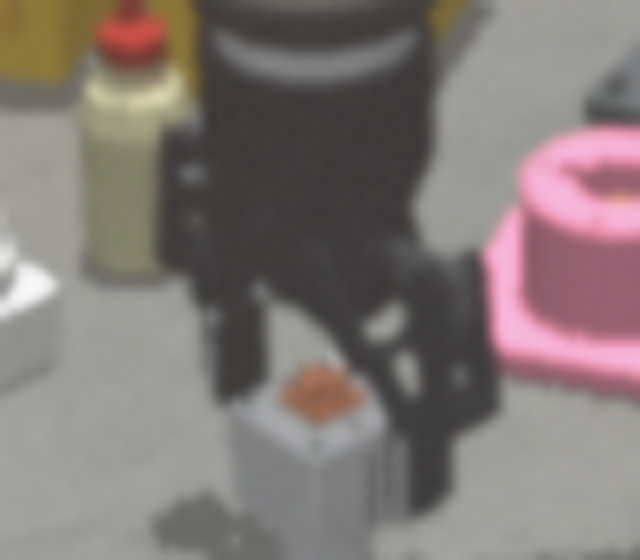

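>>> drive_tool(slide=[[1, 1, 1], [1, 1, 1], [1, 1, 1], [1, 1, 1], [1, 1, 1], [1, 1, 1], [1, 1, 1]], turn=[[0, 0, 0], [0, 0, 0], [0, 0, 0], [0, 0, 0], [0, 0, 0], [0, 0, 0], [0, 0, 0]], gripper=[0, 0, 0, 0, 0, 0, 0], squeeze=100)

```text
t: 11.25
eef_pos: [0.5355, 0.1087, 0.0396]
tool_rot: [0.698, 0.118, 0.697, -0.117]
contact_force: [-1.8, -0.1, 7.8]
gripper_width: 0.522
```

```bash
python3 - <<'E'
from e2 import *
err(np.array([.5458,-.269,.15]),target(np.array([0,0,-1.]),np.array([np.cos(.02),np.sin(.02),0])))
E
```

```text
t 11.25 q [ 0.22  0.63 -0.69  1.97  0.58  0.74 -1.15] F [-1.8 -0.1  7.8] w 0.522
tcp [0.5355 0.1087 0.0396] d mm [  10.2842 -377.6858  110.4001] turn [-0.0011  0.0022  0.3529]
```

>>> drive_tool(slide=[[0, 0, 40], [0, 0, 85], [0, -20, 125], [2, -65, 135], [3, -110, 135], [4, -155, 135], [5, -200, 135], [6, -245, 135], [8, -290, 135], [10, -335, 135]], turn=[[0, 0, 0], [0, 0, 0], [0, 0, 0.05], [0, 0, 0.1], [0, 0, 0.15], [0, 0, 0.2], [0, 0, 0.25], [0, 0, 0.3], [0, 0, 0.353], [0, 0, 0.353]], gripper=[0, 0, 0, 0, 0, 0, 0, 0, 0, 0])

```text
t: 12.25
eef_pos: [0.5448, -0.2283, 0.1746]
tool_rot: [0.708, -0.007, 0.707, 0.008]
contact_force: [0.5, -0.6, -2.0]
gripper_width: 0.518
```

>>> drive_tool(slide=[[0, -20, 0], [0, -38, 0], [0, -43, 0], [0, -43, -25], [0, -43, -47], [0, -43, -47]], turn=[[0, 0, 0], [0, 0, 0], [0, 0, 0], [0, 0, 0], [0, 0, 0], [0, 0, 0]], gripper=[0, 0, 0, 0, 0, 0])

```text
t: 12.85
eef_pos: [0.5429, -0.2687, 0.1249]
tool_rot: [0.706, -0.007, 0.708, 0.01]
contact_force: [-0.4, -0.1, -3.8]
gripper_width: 0.521
```

```bash
python3 - <<'E'
from e2 import *
err(np.array([.5458,-.269,.125]),target(np.array([0,0,-1.]),np.array([np.cos(.02),np.sin(.02),0])))
c=shot("scene");crop(c,310,110,80,70,8,"p12")
c=shot("top");crop(c,365,155,80,70,8,"p13")
E
```

```text
t 12.85 q [ 0.92  0.61 -0.78  1.78  0.5   0.97 -0.03] F [-0.4 -0.1 -3.8] w 0.521
tcp [ 0.5429 -0.2687  0.1249] d mm [ 2.914  -0.2895  0.0792] turn [-0.0042 -0.0035 -0.0043]
```

View pics/p12.png

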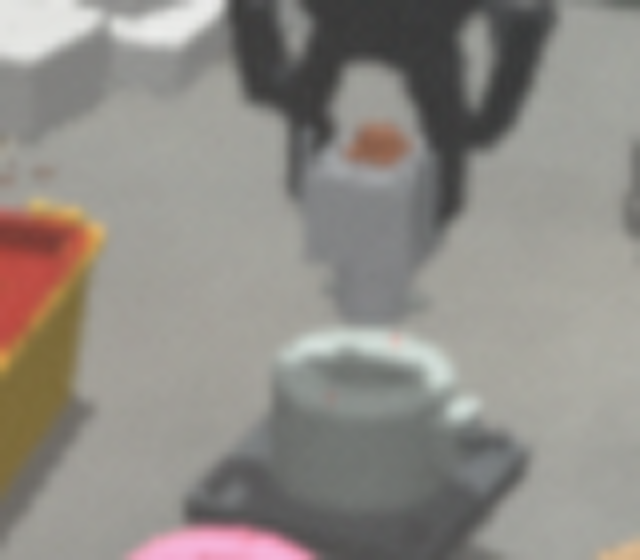

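View pics/p13.png

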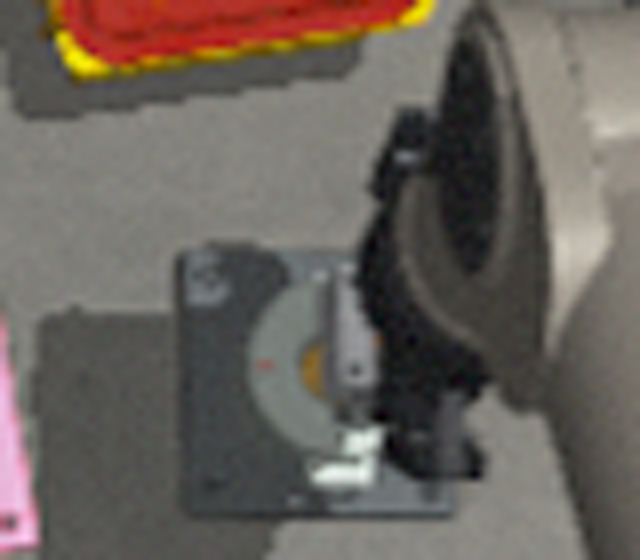

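```bash
python3 - <<'E'
from e2 import *
c=shot("scene");x,y=310,110
u=up(c,x,y,80,70).clip(0,255).astype(np.uint8);hsv=cv2.cvtColor(u,cv2.COLOR_RGB2HSV)
cop=(hsv[...,1]>80)&(hsv[...,0]<15)&(hsv[...,2]>80); cop[180:]=0;cop[:,:280]=0;cop[:,480:]=0
for k in blobs(cop,minA=400):
    M=cv2.moments(k); p=unup(np.array([[M['m10']/M['m00'],M['m01']/M['m00']]]),x,y); print("cop",p,ray(c,p,0.085+.078))
ui=u.astype(int)
m=(ui[...,0]-ui[...,1]>8)&(ui[...,0]-ui[...,2]>-5);m[:320]=0;m[420:]=0;m[:,:270]=0;m[:,470:]=0
for k in blobs(m,minA=15):
    M=cv2.moments(k); p=unup(np.array([[M['m10']/M['m00'],M['m01']/M['m00']]]),x,y); print("red",p,ray(c,p,0.06))
# predicted: project chuck circle & holder outline onto view
def sh(p): return ((p-np.array([x,y])+.5)*8-.5).round().astype(int)
v=u[:,:,::-1].copy()
a=np.linspace(0,6.28,60)
C=np.array([.5458,-.269,.06])
b=np.array([0,0,0.])
for r in(.038,.0167): cv2.polylines(v,[sh(proj(c,C+np.c_[r*np.cos(a),r*np.sin(a),0*a]))],True,(0,255,255),1)
H=np.array([.5429,-.2687,.085])
q=np.array([[1,1],[1,-1],[-1,-1],[-1,1]])*.023
cv2.polylines(v,[sh(proj(c,H+np.c_[q,[.07]*4]))],True,(0,255,0),1)
cv2.polylines(v,[sh(proj(c,H+np.c_[.0155*np.cos(a),.0155*np.sin(a),0*a]))],True,(0,255,0),1)
cv2.imwrite("pics/p14.png",v)
E
```

```text
cop [[356.3762 126.5982]] [[ 0.5447 -0.2709  0.163 ]]
red [[358.9961 151.9762]] [[ 0.5431 -0.3009  0.06  ]]
```

View pics/p14.png

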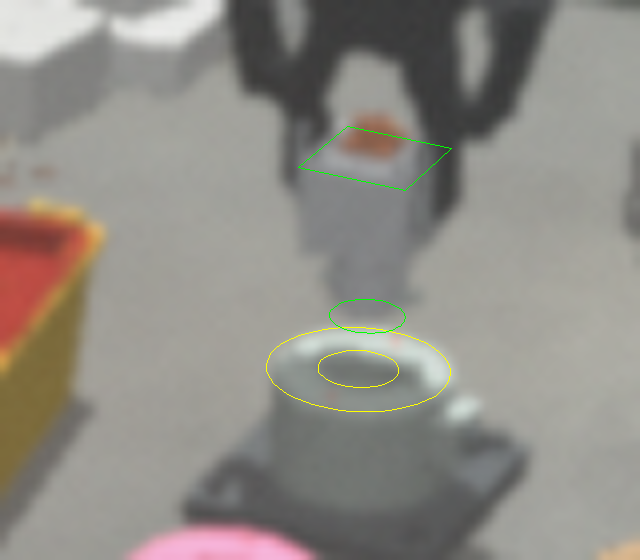

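```bash
python3 - <<'E'
from e2 import *
o,R=err(np.array([.5458,-.269,.125]),target(np.array([0,0,-1.]),np.array([np.cos(.02),np.sin(.02),0])))
c=shot("scene");x,y=310,110
u=up(c,x,y,80,70).clip(0,255).astype(np.uint8)
o=bot.get_obs();print(o["eef_pos"])
def sh(p): return ((p-np.array([x,y])+.5)*8-.5).round().astype(int)
v=u[:,:,::-1].copy()
a=np.linspace(0,6.28,60)
C=np.array([.5458,-.269,.06])
for r in(.038,.0167): cv2.polylines(v,[sh(proj(c,C+np.c_[r*np.cos(a),r*np.sin(a),0*a]))],True,(0,255,255),1)
H=np.array(o["eef_pos"])-[0,0,.0396]
q=np.array([[1,1],[1,-1],[-1,-1],[-1,1]])*.023
cv2.polylines(v,[sh(proj(c,H+np.c_[q,[.07]*4]))],True,(0,255,0),1)
cv2.polylines(v,[sh(proj(c,H+np.c_[.0155*np.cos(a),.0155*np.sin(a),0*a]))],True,(0,255,0),1)
cv2.imwrite("pics/p15.png",v)
E
```

```text
t 13.0 q [ 0.92  0.6  -0.78  1.77  0.5   0.97 -0.03] F [ 0.2  0.8 -2.3] w 0.52
tcp [ 0.5458 -0.27    0.1287] d mm [ 0.0479  0.9958 -3.7203] turn [-0.0014  0.0028 -0.0034]
[ 0.546  -0.2704  0.1291]
```

View pics/p15.png

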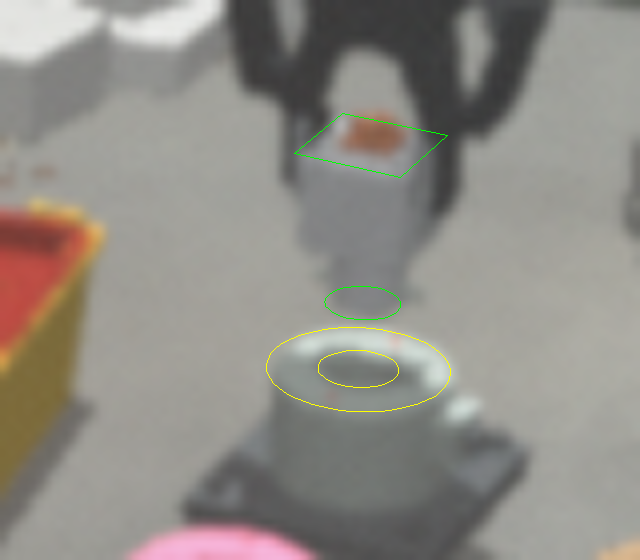

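>>> drive_tool(slide=[[0, 2, -10], [0, 2, -20], [0, 2, -27], [0, 2, -27], [0, 2, -27]], turn=[[0, 0, 0], [-0.001, 0.003, -0.003], [-0.001, 0.003, -0.003], [-0.001, 0.003, -0.003], [-0.001, 0.003, -0.003]], gripper=[0, 0, 0, 0, 0])

```text
t: 13.55
eef_pos: [0.5458, -0.2684, 0.1017]
tool_rot: [0.707, -0.007, 0.707, 0.007]
contact_force: [0.1, 0.4, -2.8]
gripper_width: 0.522
```

```bash
python3 - <<'E'
from e2 import *
o,R=err(np.array([.5458,-.2685,.0996]),target(np.array([0,0,-1.]),np.array([np.cos(.02),np.sin(.02),0])))
c=shot("scene");crop(c,320,115,65,60,10,"p16")
E
```

```text
t 13.55 q [ 0.9   0.64 -0.76  1.79  0.53  0.93 -0.06] F [ 0.1  0.4 -2.8] w 0.522
tcp [ 0.5458 -0.2684  0.1017] d mm [ 0.0049 -0.1081 -2.0965] turn [-0.0002 -0.0001  0.0001]
```

View pics/p16.png

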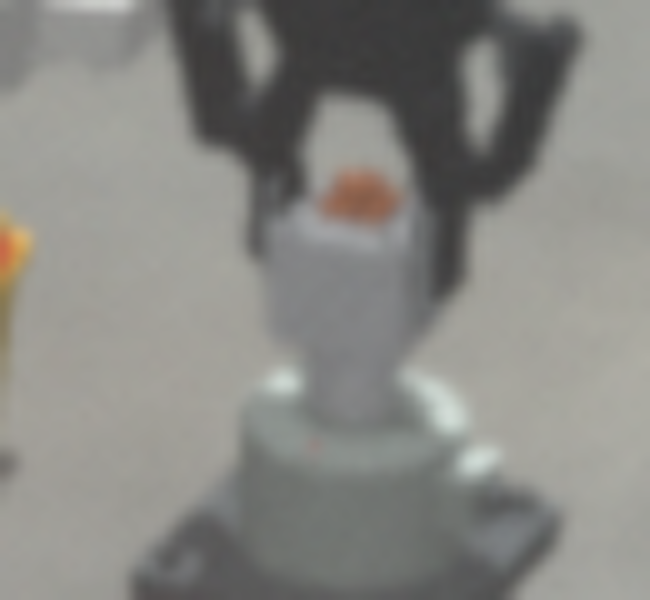

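Foot sits just over the mouth (about (355,420) of the crop), looking centred. Descending gently.

>>> drive_tool(slide=[[0, 0, -2], [0, 0, -4], [0, 0, -6], [0, 0, -8], [0, 0, -10], [0, 0, -10]], turn=[[0, 0, 0], [0, 0, 0], [0, 0, 0], [0, 0, 0], [0, 0, 0], [0, 0, 0]], gripper=[0, 0, 0, 0, 0, 0])

```text
t: 14.2
eef_pos: [0.5458, -0.2684, 0.0917]
tool_rot: [0.707, -0.007, 0.707, 0.007]
contact_force: [0.3, -0.1, -3.1]
gripper_width: 0.521
```

>>> drive_tool(slide=[[0, 0, -2], [0, 0, -4], [0, 0, -6], [0, 0, -8], [0, 0, -10], [0, 0, -12], [0, 0, -12]], turn=[[0, 0, 0], [0, 0, 0], [0, 0, 0], [0, 0, 0], [0, 0, 0], [0, 0, 0], [0, 0, 0]], gripper=[0, 0, 0, 0, 0, 0, 0])

```text
t: 14.9
eef_pos: [0.5459, -0.2684, 0.08]
tool_rot: [0.707, -0.007, 0.707, 0.007]
contact_force: [-3.4, 0.5, 4.2]
gripper_width: 0.521
```

>>> drive_tool(slide=[[0, 0, -2], [0, 0, -4], [0, 0, -6], [0, 0, -8], [0, 0, -9], [0, 0, -10], [0, 0, -10]], turn=[[0, 0, 0], [0, 0, 0], [0, 0, 0], [0, 0, 0], [0, 0, 0], [0, 0, 0], [0, 0, 0]], gripper=[0, 0, 0, 0, 0, 0, 0])

```text
t: 15.6
eef_pos: [0.5459, -0.2685, 0.0719]
tool_rot: [0.707, -0.007, 0.707, 0.006]
contact_force: [-7.6, 1.7, 18.3]
gripper_width: 0.527
```

>>> drive_tool(slide=[[-0.5, 0, -2], [-0.5, 0, -2], [-0.5, 0, -2], [-0.5, 0, -2], [-0.5, 0, -2], [-0.5, 0, -2]], turn=[[0, 0, -0.08], [0, 0, -0.18], [0, 0, -0.28], [0, 0, -0.38], [0, 0, -0.48], [0, 0, -0.58]], gripper=[0, 0, 0, 0, 0, 0])

```text
t: 16.2
eef_pos: [0.5472, -0.2682, 0.0719]
tool_rot: [0.68, 0.196, 0.678, -0.197]
contact_force: [-2.6, 1.0, 10.8]
gripper_width: 0.521
```

```bash
python3 - <<'E'
from e2 import *
ang=.02-1.606
o,R=err(np.array([.5458,-.2685,.0716]),target(np.array([0,0,-1.]),np.array([np.cos(ang),np.sin(ang),0])))
print(o["torque"])
c=shot("scene");crop(c,320,115,65,60,10,"p17")
E
```

```text
t 16.2 q [ 0.79  0.63 -0.6   1.81  0.46  0.84 -0.59] F [-2.6  1.  10.8] w 0.521
tcp [ 0.5472 -0.2682  0.0719] d mm [-1.4422 -0.3069 -0.2539] turn [ 0.003   0.0011 -1.0226]
[0.2583 0.4846 0.1211]
```

View pics/p17.png

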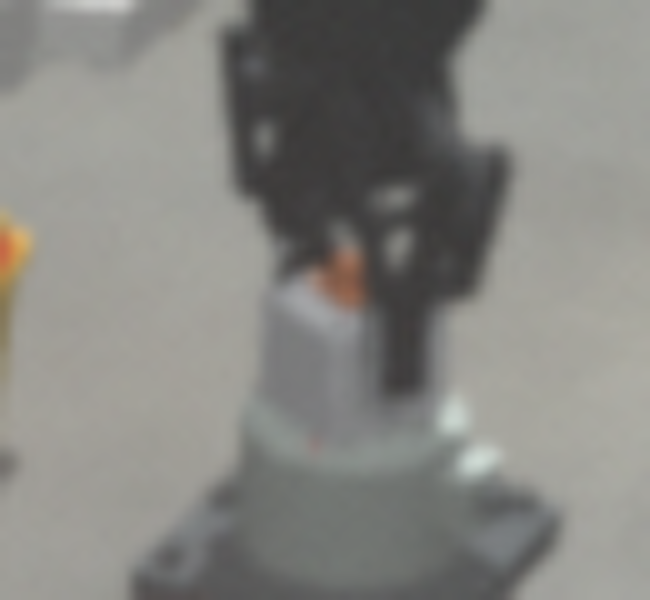

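>>> drive_tool(slide=[[-0.5, 0, -3], [-0.5, 0, -3], [-1, 0, -3], [-1, 0, -3], [-1, 0, -3], [-1, 0, -3], [-1, 0, -3], [-1, 0, -3]], turn=[[0, 0, -0.12], [0, 0, -0.24], [0, 0, -0.36], [0, 0, -0.48], [0, 0, -0.6], [0, 0, -0.72], [0, 0, -0.84], [0, 0, -0.9]], gripper=[0, 0, 0, 0, 0, 0, 0, 0])

```text
t: 17.05
eef_pos: [0.5472, -0.2692, 0.0717]
tool_rot: [0.526, 0.473, 0.522, -0.476]
contact_force: [-6.3, 0.7, 19.5]
gripper_width: 0.521
```

```bash
cat > e3.py <<'E'
from e2 import *
ang=.02-1.606
o,R=err(np.array([.5458,-.2685,.0716]),target(np.array([0,0,-1.]),np.array([np.cos(ang),np.sin(ang),0])))
print(o["torque"])
E
python3 e3.py
```

```text
t 17.05 q [ 0.63  0.59 -0.38  1.82  0.3   0.79 -1.37] F [-6.3  0.7 19.5] w 0.521
tcp [ 0.5472 -0.2692  0.0717] d mm [-1.4395  0.7309 -0.1135] turn [ 0.0063  0.0014 -0.1141]
[-0.1957  1.6044  0.3117]
```

>>> drive_tool(slide=[[-0.5, 0, -3], [-0.5, 0, -3], [-0.5, 0, -3], [-0.5, 0, -3], [-0.5, 0, -3]], turn=[[0.003, 0, -0.05], [0.003, 0, -0.1], [0.003, 0, -0.13], [0.003, 0, -0.13], [0.003, 0, -0.13]], gripper=[0, 0, 0, 0, 0])

```text
t: 17.55
eef_pos: [0.5471, -0.2695, 0.0717]
tool_rot: [-0.494, -0.506, -0.491, 0.508]
contact_force: [-9.3, 2.6, 25.1]
gripper_width: 0.52
```

```bash
python3 e3.py; python3 - <<'E'
from h import *
c=shot("scene");crop(c,320,115,65,60,10,"p18")
c=shot("top");crop(c,365,155,80,70,8,"p19")
E
```

```text
t 17.55 q [ 0.61  0.58 -0.35  1.82  0.28  0.78 -1.48] F [-9.3  2.6 25.1] w 0.52
tcp [ 0.5471 -0.2695  0.0717] d mm [-1.2515  1.0211 -0.1022] turn [0.0055 0.0014 0.0145]
[0.2974 2.2983 0.3509]
```

View pics/p18.png

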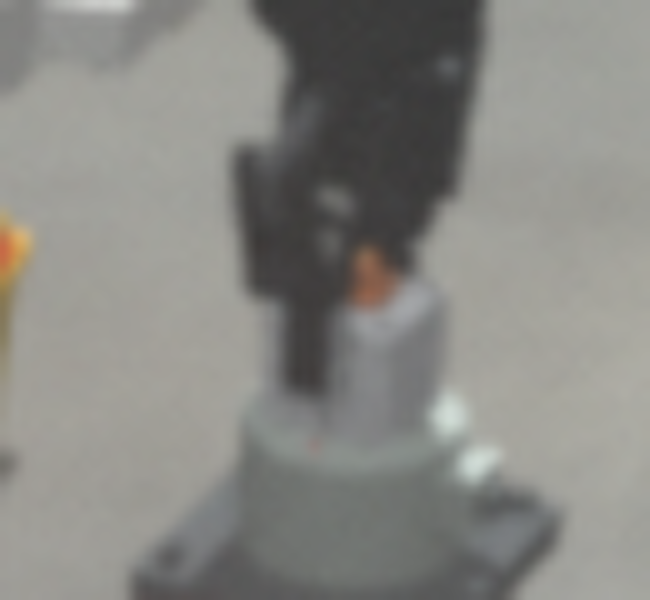

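View pics/p19.png

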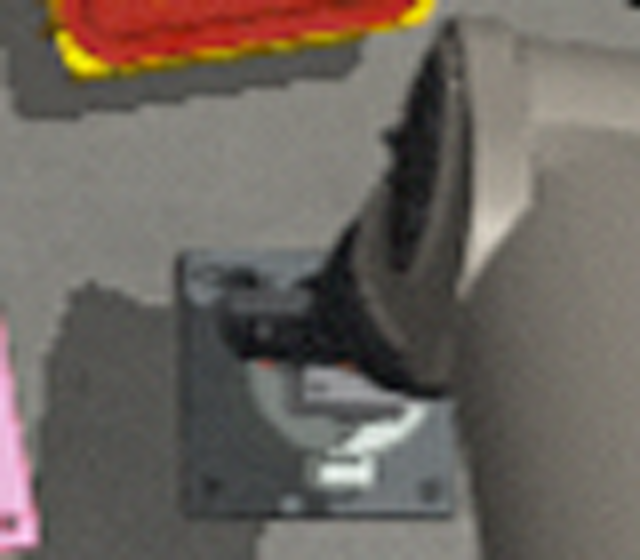

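>>> drive_tool(slide=[[-0.5, 0, -3], [-0.5, 0, -3], [-0.5, 0, -3]], turn=[[0, 0, -0.04], [0, 0, -0.06], [0, 0, -0.06]], gripper=[0, 0, 0])

```text
t: 17.95
eef_pos: [0.5465, -0.2694, 0.0717]
tool_rot: [-0.48, -0.519, -0.476, 0.523]
contact_force: [-11.3, 3.4, 26.6]
gripper_width: 0.524
```

```bash
python3 e3.py
```

```text
t 17.95 q [ 0.6   0.58 -0.33  1.83  0.27  0.78 -1.53] F [-11.3   3.4  26.6] w 0.524
tcp [ 0.5465 -0.2694  0.0717] d mm [-0.7346  0.8871 -0.0724] turn [0.008  0.0007 0.0704]
[0.44   2.6877 1.2107]
```

>>> drive_tool(slide=[[0, 0, -3], [0, 0, -3], [0, 0, -3], [0, 0, -3], [0, 0, -3]], turn=[[0, 0, 0.03], [0, 0, 0.03], [0, 0, 0.03], [0, 0, 0.03], [0, 0, 0.03]], gripper=[0, 0, 0, 0, 0])

```text
t: 18.45
eef_pos: [0.5465, -0.2695, 0.0716]
tool_rot: [-0.489, -0.511, -0.484, 0.516]
contact_force: [-9.8, 4.4, 26.4]
gripper_width: 0.52
```

```bash
python3 e3.py;python3 - <<'E'
from h import *
c=shot("scene","full20");crop(c,320,115,65,60,10,"p20")
E
python3 e3.py
```

```text
t 18.45 q [ 0.6   0.58 -0.34  1.83  0.27  0.78 -1.5 ] F [-9.8  4.4 26.4] w 0.52
tcp [ 0.5465 -0.2695  0.0716] d mm [-0.7292  0.9503 -0.0239] turn [0.0097 0.0005 0.0391]
[0.4846 2.524  0.3149]
t 18.5 q [ 0.6   0.58 -0.34  1.83  0.27  0.78 -1.5 ] F [-10.9   3.5  25.5] w 0.524
tcp [ 0.5465 -0.2694  0.0716] d mm [-0.694   0.9273 -0.0119] turn [0.0096 0.0004 0.0391]
[0.4734 2.483  0.3607]
```

View pics/p20.png

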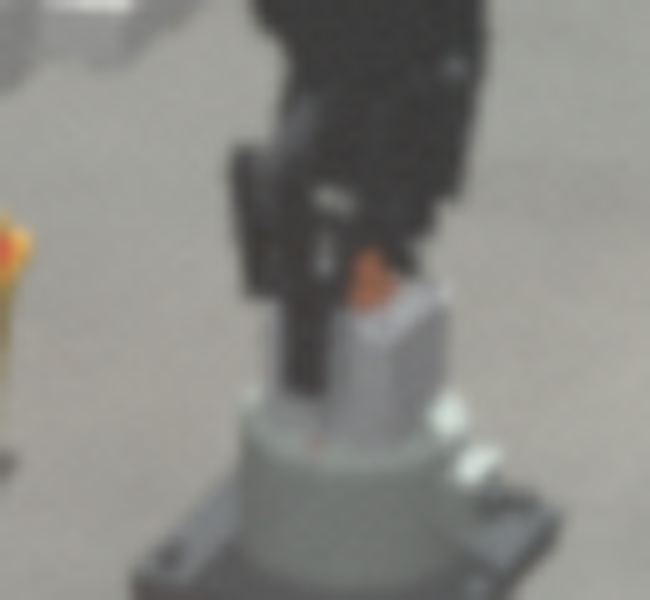

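View pics/full20.png

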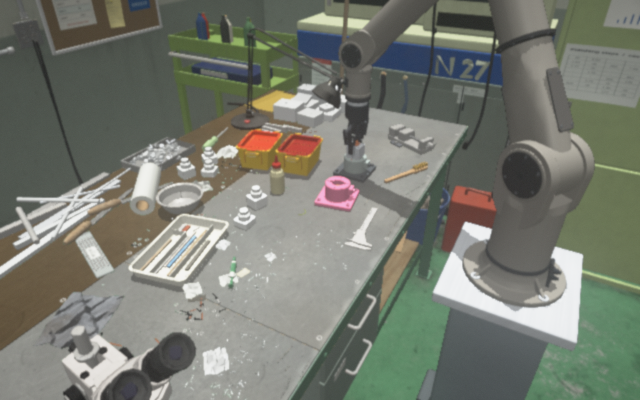

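Flush, turned to the stop and stable, with the bystanders in place. Handing in.

```bash
python3 -c "
from station import bot
print(bot.hand_in()); o=bot.get_obs(); print(o['t'],o['eef_pos'],o['contact_force'],o['gripper_width'])"
```

```text
the job is handed in; nothing more can be done
None
the job is handed in; nothing more can be done
```

I stood the holder upright, regripped it from above and set its pins into the slots of the grey chuck. I then pushed it down flush, turned it clockwise to the stop, and handed in at t ≈ 18.5 s, still gripping and pressing down. No verdict was reported.

**Last checks**
- **Flush:** the tool height was 71.6 mm, the value expected for flush. The spring and seat together pushed up on the tool with about 26 N.
- **Stop:** the wrist torque rose from 0.3 to 1.2 N·m in the last bit of turn. I then eased back slightly, which leaves the tool about 2° past the nominal 92°.
- **Grip and surroundings:** the gripper opening was steady at about 0.52, which fits the 46 mm body. By eye in the last scene picture, the other loose things stood where they started.

**Did not fully agree**
- **Sideways force:** about 10 N in x remained at the end, so the holder is pressed lightly against one side of the bore.
- **Camera offset:** the two cameras differed by about 3 mm in x, so I went by the top camera. It agreed with where the jaws closed on the holder.

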